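# Shim the rocking shaker

## Robot

A 6-joint arm with a two-finger parallel gripper is mounted at the origin on a cart in front of the work surface, level with it; the furniture and walls round the work are solid. World frame = base frame: x ahead of the robot, y to its left, z up, the work surface at z = 0. Lengths are in m, angles in rad, forces in N, time in s.
With the tool pointing down it reaches from about 0.4 to 0.825 m from the base axis. Payload 7 kg.
Tool frame: the origin (TCP) lies between the finger pads; the fingertips stand arm.nose_length ahead of it and the grasp point (between the pads) is the TCP (arm.nose_length is the distance from the TCP to the fingertips, in m); x points along the fingers, z is the direction in which the jaws open and shut, and the axes are right-handed (so a half turn about x gives the same grasp; the last joint's range is limited). The gripper opens to 88 mm and grips with 3 to 60 N. Pads are 19 mm wide; open, the fingers measure 130 mm over their backs; the gripper's body (78 mm by 193 mm) begins 47 mm behind the grasp point.
Start: joints at [-1.009, 0.359, 0.012, 0, -1.224, -0.288], TCP at [0.182, -0.65, 0.246] pointing down, gripper open.
Joint ranges: [-3.07, 3.07], [-1.43, 2.12], [-1.02, 1.25], [-3.03, 1.67], [-3.05, -0], [-3.03, 3.03]. Speed limits (rad/s): [2.39, 2.39, 3.01, 3.14, 3.14, 3.14].

## Interface

Orientations are given as [roll, pitch, yaw] about the fixed x, y, z axes, in that order (R = Rz(yaw) Ry(pitch) Rx(roll)).
In Python, from station import arm, viewer, spotter gives the robot as it stands.
- The arm moves only by the shell command python3 -m handwheel 'ROWS' [FORCE]. ROWS is a JSON object of lists of equal length, an entry for each row: "gripper": the gripper command: -1 is shut, 1 is fully open, values between are in proportion; "travel": the shift along the world's x, y, z each as a share of 500 mm, from -1 to 1, a list of three; "spin": the turn about the world's z as a share of 45 degrees, from -1 to 1. A call has 1 to 20 rows; each row is the pose to reach, as a shift and turn from the pose commanded when the call began; what a row does not reach only later rows make up. A row lasts 1/10 s, in which the tool goes at most 50 mm and 8.59 degrees, less where a joint would pass 70% of its speed; a pose out of reach is approached as far as the arm can. A call with a number of a shift or a turn outside -1 to 1 is refused whole. A call with a gripper value outside its range is refused whole. The fingers move at their own pace and stop on an object; FORCE is the grip in N (left out, the last holds). Time passes only in rows, so rows that repeat a pose let the fingers close. It gives the time, the measured TCP pose, the force and the opening at its end, in the units of the state.
- arm.get_state(): the state, without advancing time (a new reading comes with each control period).
- viewer.grab_frame(name): name is "scene" or "top" or "wrist"; returns a dict with "pixels" (420x560x3 uint8, blue, green, red), "fx", "fy", "cx", "cy" (pixels), "k1" (the pictures are not rectified: a ray, as slopes to the right and down, at radius r is drawn at 1 + k1 r^2 times it, then the intrinsics apply), "eye" and "attitude" of the camera in the world. Camera axes: x right, y down, z forward; pixel columns grow to the right and rows downward; lengths in m; the calibration is good to about 2 mm. A picture is of the moment at which its call begins. There is no depth.
- arm.job_done(): hands the job in, once; it reports no verdict.
Trained networks look in the newest picture that a camera, given by its name, has taken for a name from the list of things; names that differ only in an ending like _2 or _b are one class to them, and where a whole thing is asked for, a point or a joint stands for the part that bears it (a point fixed in the world has none). Each returns a list of dicts, best first, with "conf" (0 to 1); they miss things now and then, are a little off and sometimes report something else, mostly with a low value. They report only what shows in the picture. A call takes as long as a camera call. They do not tell look-alikes from the thing itself.
- spotter.spot_in(camera, label): "rect" ([left, top, right, bottom] in pixels, round what is visible of it).
- spotter.tip_of(camera, label): "at" ([column, row] in pixels: a listed point, or the origin of a listed thing).
The state is a dict: "t": time; "q": joint angles; "qd": joint speeds; "joint_efforts": joint torques, N m; "eef_pos": TCP position; "ee_rot": TCP orientation; "force": force on the tool from outside, world axes, zero at the start; "moment": the same for the moment, N m; "width": finger opening in m.
Only numpy, scipy, OpenCV 4.12 (cv2) and the standard library are available. Lean on these libraries where they do the work, as an engineer would, in place of code of your own. Each camera call takes 0.05 s, during which the arm holds its last target.

## Task

The small white shaker rocks because its front right foot has lost its rubber cap. Without gripping or lifting anything, push the orange wedge shim along the bench, thin edge first, under the bare metal stud of that foot until it is snug and the shaker stands level, then press down firmly for a moment with a fingertip on the blue spot at that corner of the housing to prove that it no longer rocks. Do not shove the shaker out of its place, leave the dish on top and the vial and the brass fitting beside it where they are, and finish clear of everything with the shim still snug.

Things in the scene. Friction and masses are not known exactly. Their poses are not given: they have to be found in the camera images.
- shaker: Loose white orbital shaker, 1.9-2.9 kg, level on 3 black feet; 4 N on the blue spot tips it 0.05 rad. Origin on the bench under its middle, z up, front panel (black knob) to its -x, left +y. Housing 160x160 mm, z 16 to 60; round platform, diameter 112, z 64 to 71. Feet: diameter 22, 16 high, at (58,-58), (58,58), (-58,58) mm; front right, (-58,-58), is a bare stud.
- stud (a point): Lowest point of the bare metal stud (diameter 12 mm, round end), 8 mm above the bench; (-58,-58,8) mm in the shaker's frame. The housing's front face is 22 mm in front of it. The shim meets the stud when its heel's rear face is about 51 mm from this point; a few mm more, at 3 to 10 N of push, make it snug.
- corner (a point): Blue spot, diameter 22 mm, on the flat top of the housing at its front right corner, (-62,-62,60) mm in the shaker's frame: press here straight down with 8 to 15 N for about half a second. 18 mm from both edges of the housing; the platform's rim, 11 mm higher, is 32 mm away towards the middle.
- shim: Loose orange wedge, 80 g, lying flat. Origin at the centre of its underside, z up, thin edge to +x. 90 mm long (x -45 to 45), 50 wide. Upper face 2 mm high at x=45, rising evenly (9 deg) to 14.6 at x=-36; then a heel 10 deep, 24 high, flat rear face. Starts with the thin edge 15-60 mm short of the stud, roughly aimed at it. Self-locking once pushed in.
- shim_heel (a point): Middle of the shim's flat rear face (50 mm wide, 24 mm high), in the shim's frame at (-45,0,12) mm: the place to push. The tall coater's side stands to the left of the work, at y = 0.46 and beyond, from x = 0.35 on: the robot starts in front of it, so swing right before reaching ahead. A balance stands to the right, at y < 0.1, x > 0.59.
- dish: Clear petri dish of 76 mm diameter, 14 mm high, loose on the middle of the shaker's platform. Origin at the centre of its underside. Bystander.
- vial: Loose glass vial with a black cap, 28 mm diameter, 56 mm high, standing on the bench in front of the shaker, left of the shim. Origin at the centre of its underside. Bystander.
- fitting: Loose brass fitting, 15 x 13 x 25 mm, standing on the bench to the right of the shim. Origin at the centre of its underside. Bystander.
Mind the look-alikes: they are no part of the job. There is more than one size of the shim; the one meant has the size given above.

How it is judged:
On the way, in this order (a step that is already met when the one before it is completed fails the run):
1. the shim is snug under the bare stud: stud over the wedge face, the shim carrying at least 0.5 N of the shaker, the shaker level within 0.018 rad (contact force between shim and shaker above 0.5 N and y of stud in the frame of shim between -0.018 and 0.018 m and x of stud in the frame of shim between -0.034 and 0.025 m and angle between shaker's own z axis and vertical below 0.018 rad), for 0.3 s.
2. the fingers press on the blue spot (grasp point within 25 mm of it, seen from above) with at least 5 N, and the shaker stays level within 0.018 rad (all of step 1 and contact force between the fingers and shaker above 5 N and horizontal distance between the grasp point and corner below 0.025 m and height (world z) of the grasp point above 0.065 m), for 0.15 s.
At the end, for the whole second after the job is handed in: Stud over the wedge face (18 mm of its centre line, 20 to 79 mm from the thin edge); shim carries 0.5 N or more; shaker at rest, level within 0.018 rad, moved under 30 mm; dish on the platform within 25 mm of its middle; vial and fitting upright, moved under 15 mm (all of step 1 and distance of shaker from where it was at the start of the episode below 0.03 m and linear speed of each of shaker, shim below 0.01 m/s and z of dish in the frame of shaker above 0.065 m and horizontal distance between dish and shaker below 0.025 m and angle between each of vial, fitting's own z axis and vertical below 0.1 rad and distance of each of vial, fitting from where it was at the start of the episode below 0.015 m); the robot touches nothing.
It fails at once if the shim is lifted or tipped up (more than 12 mm off the bench or 0.3 rad) (height (world z) of shim above 0.012 m or angle between shim's own z axis and vertical above 0.3 rad).
It fails at once if the shaker is lifted (origin more than 10 mm off the bench) or shoved more than 30 mm (height (world z) of shaker above 0.01 m or distance of shaker from where it was at the start of the episode above 0.03 m).
It fails at once if the vial, the fitting or the dish is lifted, knocked over or pushed more than 15 mm (dish: 40 mm) (distance of any of vial, fitting from where it was at the start of the episode above 0.015 m or angle between any of vial, fitting's own z axis and vertical above 0.5 rad or distance of dish from where it was at the start of the episode above 0.04 m).
It also fails if it takes over 38 s, if anything falls off the work surface, if the arm or the gripper's body presses on something with over 40 N, if the wrist force passes 120 N, or if a joint passes its speed limit or range.

## Working session

There is one attempt and no reset: what is moved stays moved. The work goes in short steps, Python scripts to look and compute and a shell command to move; the robot and the scene stay as the last step left them, time stands still between calls to the robot, and variables do not carry over. Pictures are saved under pics/ and viewed, and the job is handed in when it is done.

```bash
ls; mkdir -p pics
cat > h.py <<'E'
import numpy as np, cv2
from station import arm, viewer, spotter
def grab(n,fn=None):
    f=viewer.grab_frame(n)
    if fn: cv2.imwrite('pics/'+fn,np.array(f['pixels']))
    return f
def Rm(f):
    a=np.array(f['attitude'],float)
    if a.shape==(3,3): return a
    from scipy.spatial.transform import Rotation as R
    return R.from_euler('xyz',a).as_matrix() if a.size==3 else R.from_quat(a).as_matrix()
def ray(f,uv):
    d=np.array([(uv[0]-f['cx'])/f['fx'],(uv[1]-f['cy'])/f['fy']]); s=d.copy()
    for _ in range(20): s=d/(1+f['k1']*(s@s))
    v=Rm(f)@np.array([s[0],s[1],1.]); return np.array(f['eye']),v
def onz(f,uv,z):
    e,v=ray(f,uv); return e+v*(z-e[2])/v[2]
def proj(f,p):
    c=Rm(f).T@(np.array(p)-np.array(f['eye'])); s=c[:2]/c[2]; s=s*(1+f['k1']*(s@s))
    return np.array([s[0]*f['fx']+f['cx'],s[1]*f['fy']+f['cy']])
E
python3 - <<'E'
from h import *
s=arm.get_state(); print(s, arm.nose_length)
H={'shaker':0,'stud':.008,'corner':.06,'shim':0,'shim_heel':.012,'dish':.071,'vial':0,'fitting':0}
for c in('top','scene','wrist'):
    f=grab(c,c+'0.png'); print(c,f['eye'],f['attitude'],f['fx'],f['k1'])
    for l in H:
        for d in spotter.tip_of(c,l)[:3]: print(l,round(d['conf'],2),np.round(d['at'],0),np.round(onz(f,d['at'],H[l]),3))
E
```

```text
pics
{'t': 0.0, 'q': array([-1.00889217e+00,  3.59345213e-01,  1.10805244e-02, -3.29072114e-04,
       -1.22408365e+00, -2.88096430e-01]), 'qd': array([ 0.00091615, -0.00246578, -0.00023122, -0.00051321, -0.00022161,
        0.00080261]), 'joint_efforts': array([-8.37750595e-04, -5.82717562e+01,  2.93049717e+01,  6.99720427e+00,
        6.77498057e-03, -1.20564591e-04]), 'eef_pos': array([ 0.18237177, -0.64943787,  0.24466283]), 'ee_rot': array([0.09137528, 1.56921378, 1.93586727]), 'force': array([0.85261107, 0.27583949, 0.88656158]), 'moment': array([ 0.00459224, -0.01184165, -0.02259814]), 'width': 0.08784460203288887} 0.019
top [0.45007525 0.18949448 1.00495747] [-3.09643913e+00 -1.43880273e-04 -1.59093288e+00] 481.9406373113493 0.0034709461264670494
shaker 0.94 [256. 172.] [0.569 0.248 0.   ]
stud 0.96 [282. 200.] [0.509 0.195 0.008]
stud 0.55 [248. 169.] [0.573 0.264 0.008]
corner 0.81 [282. 198.] [0.509 0.195 0.06 ]
corner 0.65 [283. 256.] [0.396 0.195 0.06 ]
shim 0.78 [368. 258.] [0.383 0.02  0.   ]
shim 0.65 [285. 234.] [0.438 0.191 0.   ]
shim_heel 0.89 [283. 261.] [0.383 0
[... 312 characters left out ...]
5] 460.37590622860705 -0.027793484682891292
shaker 0.65 [240. 221.] [0.572 0.254 0.   ]
stud 0.77 [279. 227.] [0.514 0.202 0.008]
corner 0.68 [287. 206.] [0.508 0.188 0.06 ]
corner 0.6 [241. 197.] [0.572 0.248 0.06 ]
corner 0.59 [303. 254.] [0.398 0.23  0.06 ]
shim 0.67 [398. 233.] [0.385 0.016 0.   ]
shim 0.56 [302. 251.] [0.445 0.195 0.   ]
shim_heel 0.97 [390. 224.] [0.404 0.023 0.012]
shim_heel 0.78 [319. 266.] [0.393 0.196 0.012]
dish 0.94 [241. 198.] [0.561 0.255 0.071]
vial 0.7 [249. 281.] [0.438 0.312 0.   ]
fitting 0.48 [333. 229.] [0.459 0.114 0.   ]
wrist [ 0.10643976 -0.6711153   0.38451066] [ 2.84641749e+00 -8.96778392e-04  1.84479201e+00] 318.40682484959046 -0.07534604661789308
```

View pics/top0.png

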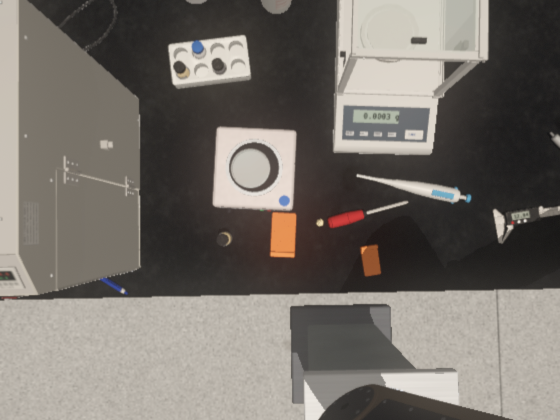

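View pics/scene0.png

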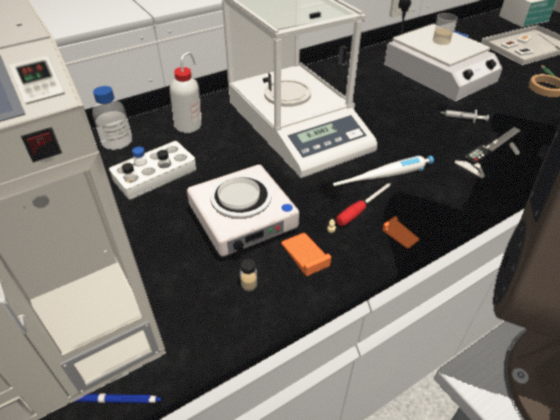

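Run:
```python
import cv2
for n in('top','scene'):
    a=cv2.imread(f'pics/{n}0.png')
    c=a[120:290,190:390] if n=='top' else a[150:310,190:420]
    cv2.imwrite(f'pics/{n}0z.png',cv2.resize(c,None,fx=3.4,fy=3.4,interpolation=cv2.INTER_CUBIC))
```

```text
(no output)
```

View pics/top0z.png

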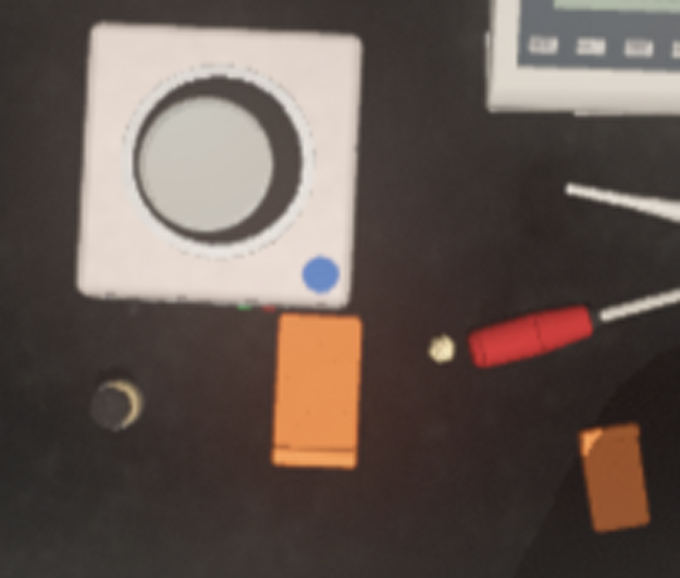

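View pics/scene0z.png

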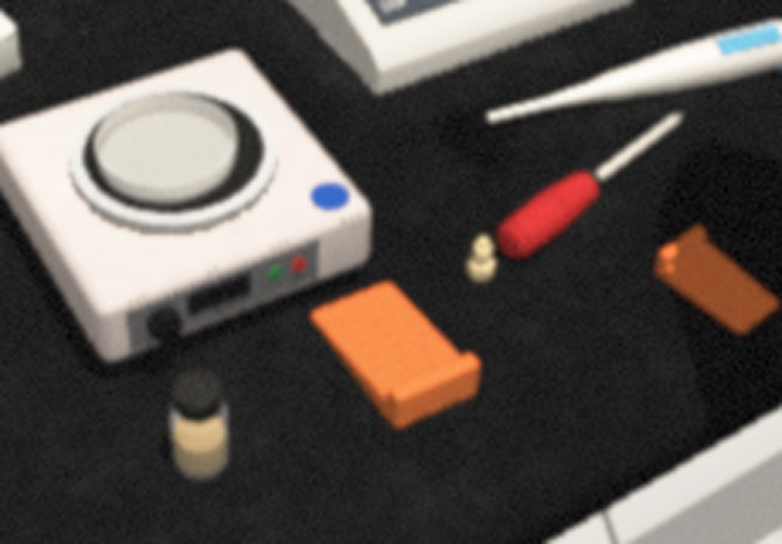

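The zoomed top picture shows the full-size orange shim just in front of the shaker, below the blue spot, at about (285,235). Its heel faces the robot. The smaller look-alike is at (370,260). The vial is at (224,238) and the fitting at (320,222). I'll measure these more precisely.

Run:
```python
from h import *
z=lambda p:((p[0]+.5)/3.4-.5+190,(p[1]+.5)/3.4-.5+120)
f=grab('top')
a=np.array(f['pixels'])
hsv=cv2.cvtColor(a,cv2.COLOR_BGR2HSV)
m=cv2.inRange(hsv,(5,130,150),(20,255,255)); m[:, :260]=0; m[:,310:]=0
n,l,st,ct=cv2.connectedComponentsWithStats(m); i=1+np.argmax(st[1:,4]); 
c,_=cv2.findContours((l==i).astype('uint8'),cv2.RETR_EXTERNAL,cv2.CHAIN_APPROX_NONE)
print('shim rect',cv2.minAreaRect(c[0]),st[i])
for n_,p,h in [('thinL',(278,313),.002),('thinR',(361,318),.002),('heelL',(273,466),.024),('heelR',(356,468),.024),('hfL',(273,445),.024),('hfR',(356,452),.024)]:
    print(n_,np.round(onz(f,z(p),h),4))
S=[onz(f,z(p),.06) for p in [(92,23),(361,37),(349,308),(78,292)]]
print(np.round(S,4),'sizes',[round(np.linalg.norm(S[k]-S[k-1]),4) for k in range(4)],np.mean(S,0))
b=cv2.inRange(hsv,(100,100,80),(125,255,255)); n,l,st,ct=cv2.connectedComponentsWithStats(b)
for k in range(1,n):
    if st[k,4]>40: print('blue',ct[k],st[k,4],onz(f,ct[k],.06))
g=grab('scene');a2=np.array(g['pixels']);h2=cv2.cvtColor(a2,cv2.COLOR_BGR2HSV);b=cv2.inRange(h2,(100,100,80),(125,255,255)); n,l,st,ct=cv2.connectedComponentsWithStats(b)
for k in range(1,n):
    if st[k,4]>30: print('blue sc',ct[k],st[k,4],onz(g,ct[k],.06))
zs=lambda p:((p[0]+.5)/3.4-.5+190,(p[1]+.5)/3.4-.5+150)
for n_,p,h in [('thinL',(312,316),.002),('thinR',(388,283),.002),('heelbotL',(400,428),.0),('heelbotR',(480,380),.0),('heeltopL',(392,400),.024),('heeltopR',(478,357),.024)]:
    print(n_,np.round(onz(g,zs(p),h),4))
for p in [(170,467),(200,478),(482,282)]: print('by',np.round(onz(g,zs(p),0),4))
print('vialcap',onz(f,z((112,408)),.056),'fit',onz(f,z((441,348)),.025),'dish',onz(f,z((205,164)),.085))
```

```text
shim rect ((282.88800048828125, 234.35182189941406), (24.35335922241211, 44.473419189453125), 2.7263107299804688) [ 270  212   26   46 1080]
thinL [0.4845 0.2179 0.002 ]
thinR [0.4804 0.1671 0.002 ]
heelL [0.3925 0.2219 0.024 ]
heelR [0.3903 0.1725 0.024 ]
hfL [0.405  0.2217 0.024 ]
hfR [0.3998 0.1723 0.024 ]
[[0.6534 0.3212 0.06  ]
 [0.642  0.165  0.06  ]
 [0.4845 0.1752 0.06  ]
 [0.4969 0.3314 0.06  ]] sizes [np.float64(0.1568), np.float64(0.1566), np.float64(0.1578), np.float64(0.1567)] [0.56921395 0.24819292 0.06      ]
blue [196.88  46.39] 100 [0.81481534 0.35841222 0.06      ]
blue [283.80952381 200.23809524] 63 [0.50452175 0.19145866 0.06      ]
blue [110.93577982 283.68807339] 109 [0.34855471 0.53129969 0.06      ]
blue sc [103.32103321  94.33210332] 271 [1.08311099 0.35038853 0.06      ]
blue sc [137.89380531 150.84955752] 113 [0.8132072  0.35931731 0.06      ]
blue sc [430.81818182 158.39393939] 33 [ 0.46928941 -0.13880395  0.06      ]
blue sc [286.60714286 207.19642857] 56 [0.5045421  0.19129283 0.06      ]
blue sc [ 89.05737705 397.75409836] 122 [0.34261142 0.59501045 0.06      ]
blue sc [126.61849711 397.98554913] 346 [0.31708158 0.55464032 0.06      ]
thinL [0.4811 0.2171 0.002 ]
thinR [0.4794 0.1681 0.002 ]
heelbotL [0.3937 0.2198 0.    ]
heelbotR [0.3973 0.1661 0.    ]
heeltopL [0.3953 0.2248 0.024 ]
heeltopR [0.395  0.1716 0.024 ]
by [ 0.4348  0.3306 -0.    ]
by [0.4209 0.3213 0.    ]
by [0.4536 0.1223 0.    ]
vialcap [0.42963887 0.31327309 0.056     ] fit [0.46079436 0.12019289 0.025     ] dish [0.56651882 0.25509743 0.085     ]
```

Run:
```python
from h import *
from scipy.spatial.transform import Rotation as R
s=arm.get_state(); M=R.from_euler('xyz',s['ee_rot']).as_matrix(); print(M.round(3)); print(s['t'],s['eef_pos'])
jz=M[:,2]; print('jaw angle deg',np.degrees(np.arctan2(jz[1],jz[0])))
```

```text
[[ 0.    -0.963 -0.27 ]
 [ 0.    -0.27   0.963]
 [-1.    -0.     0.   ]]
1.45 [ 0.18249837 -0.64982895  0.24553668]
jaw angle deg 105.68398078707183
```

View pics/wrist0.png

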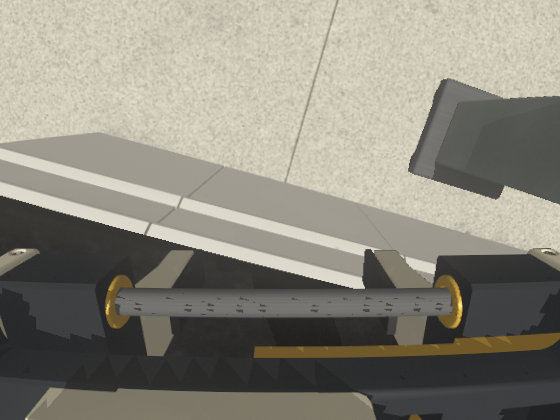

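The wrist picture shows only the open fingers and the floor, so there's nothing to measure there. I'll swing toward the front of the work with the gripper closing.

```bash
python3 -m handwheel '{"gripper":[-1,-1,-1,-1,-1,-1,-1,-1,-1,-1,-1,-1,-1,-1,-1],"travel":[[0.1,0,0],[0.2,0.08,0],[0.26,0.16,0],[0.32,0.24,0],[0.38,0.32,0],[0.44,0.4,0],[0.48,0.48,0],[0.5,0.56,0],[0.5,0.64,0],[0.5,0.72,0],[0.5,0.8,0],[0.5,0.88,0],[0.5,0.96,0],[0.5,1,0],[0.5,1,0]],"spin":[-0.1,-0.2,-0.3,-0.4,-0.4,-0.4,-0.4,-0.4,-0.4,-0.4,-0.4,-0.4,-0.4,-0.4,-0.4]}' 10
```

```text
t: 2.95
eef_pos: [0.4326, -0.1479, 0.2461]
ee_rot: [-1.299, 1.569, 0.234]
force: [-0.1, -0.5, -0.8]
width: 0.0006
```

```bash
python3 -m handwheel '{"gripper":[-1,-1,-1,-1,-1,-1,-1,-1,-1,-1,-1],"travel":[[-0.02,0.09,0],[-0.04,0.18,0],[-0.06,0.27,0],[-0.08,0.36,0],[-0.1,0.45,0],[-0.12,0.54,0],[-0.14,0.63,-0.06],[-0.15,0.69,-0.14],[-0.15,0.69,-0.22],[-0.15,0.69,-0.28],[-0.15,0.69,-0.28]],"spin":[0,0,0,0,0,0,0,0,0,0,0]}' 10
python3 - <<'E'
from h import *
from scipy.spatial.transform import Rotation as R
s=arm.get_state(); M=R.from_euler('xyz',s['ee_rot']).as_matrix(); jz=M[:,2]; print('jaw',np.degrees(np.arctan2(jz[1],jz[0])),s['eef_pos'],s['force'])
for c in('wrist','scene','top'): grab(c,c+'1.png')
E
```

```text
t: 4.05
eef_pos: [0.3559, 0.193, 0.1025]
ee_rot: [2.527, 1.563, -2.226]
force: [0.5, -0.3, 1.3]
width: 0.0006
jaw 87.67553456718768 [0.35594715 0.1929747  0.10245021] [ 0.5211156  -0.33033999  1.32821345]
```

View pics/wrist1.png

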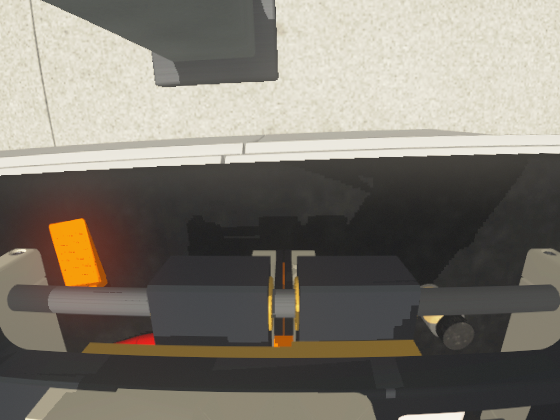

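View pics/scene1.png

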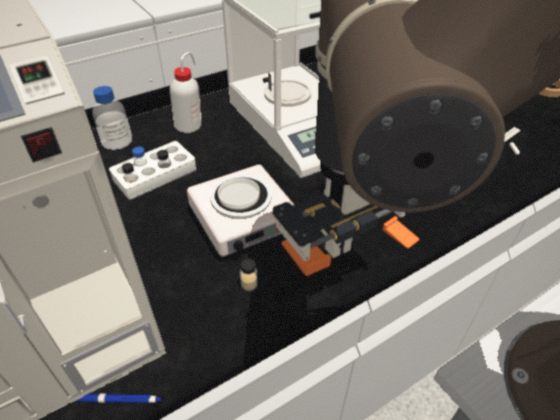

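The scene view shows the closed fingers behind the shim's heel, with the vial clear at (249,275). Next I'll lower the tool and shift y by 4 mm.

```bash
python3 -m handwheel '{"gripper":[-1,-1,-1,-1],"travel":[[0,0.008,-0.08],[0,0.008,-0.15],[0,0.008,-0.15],[0,0.008,-0.15]],"spin":[0,0,0,0]}' 10
python3 - <<'E'
from h import *
for c in('wrist','scene'): grab(c,c+'2.png')
a=cv2.imread('pics/scene2.png')[190:310,210:390]; cv2.imwrite('pics/scene2z.png',cv2.resize(a,None,fx=4,fy=4,interpolation=cv2.INTER_CUBIC))
E
```

```text
t: 4.6
eef_pos: [0.3583, 0.1996, 0.032]
ee_rot: [-1.095, 1.57, 0.436]
force: [-0.3, 0.9, 0.4]
width: 0.0008
```

View pics/scene2z.png

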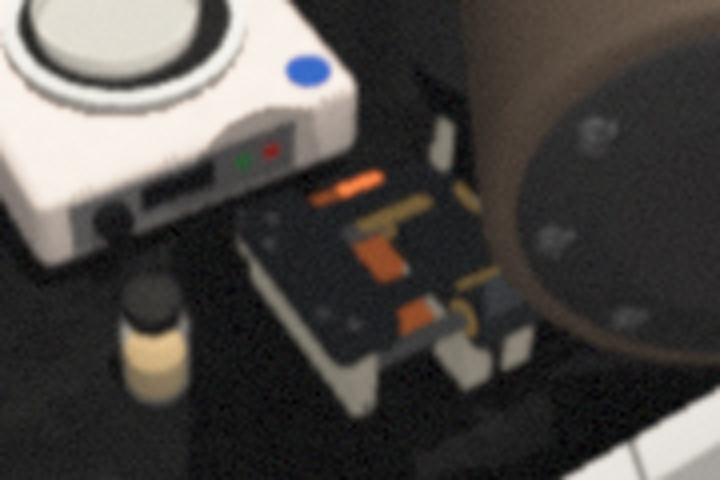

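```bash
python3 -m handwheel '{"gripper":[-1,-1,-1,-1,-1,-1,-1,-1,-1],"travel":[[0,-0.008,-0.01],[0.01,-0.008,-0.01],[0.02,-0.008,-0.01],[0.03,-0.008,-0.01],[0.04,-0.008,-0.01],[0.05,-0.008,-0.01],[0.06,-0.008,-0.01],[0.07,-0.008,-0.01],[0.08,-0.008,-0.01]],"spin":[0,0,0,0,0,0,0,0,0]}' 10
python3 - <<'E'
from h import *
f=grab('top','top3.png');grab('scene','scene3.png')
s=arm.get_state();print(s['eef_pos'],s['force'])
a=cv2.imread('pics/top3.png')[150:290,210:360]; cv2.imwrite('pics/top3z.png',cv2.resize(a,None,fx=4,fy=4,interpolation=cv2.INTER_CUBIC))
E
```

```text
t: 5.6
eef_pos: [0.3979, 0.1951, 0.0255]
ee_rot: [2.441, 1.571, -2.312]
force: [-0.0, 0.2, 0.1]
width: 0.0007
[0.39817051 0.19533701 0.0255059 ] [-0.75113564 -0.13193253  0.56741198]
```

View pics/top3z.png

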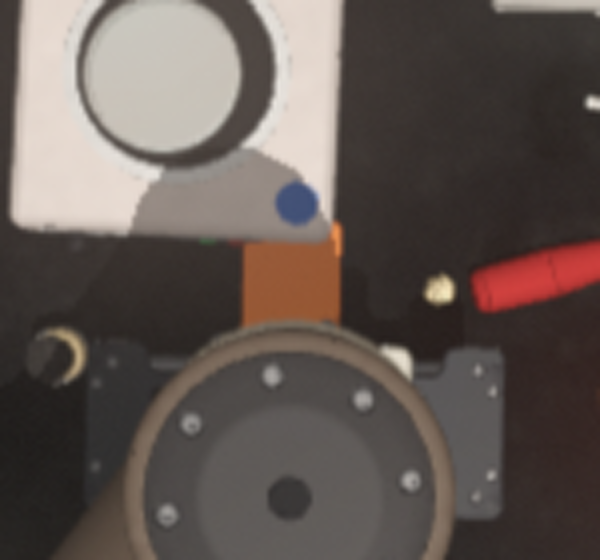

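The shim is sliding straight under the front face, with the stud line inside its width. I'll go on, keeping short of the stud.

```bash
python3 -m handwheel '{"gripper":[-1,-1,-1,-1,-1,-1,-1,-1,-1],"travel":[[0.01,0,0],[0.02,0,0],[0.03,0,0],[0.04,0,0],[0.05,0,0],[0.06,0,0],[0.07,0,0],[0.076,0,0],[0.08,0,0]],"spin":[0,0,0,0,0,0,0,0,0]}' 10
python3 - <<'E'
from h import *
s=arm.get_state();print(s['eef_pos'],s['force'])
f=grab('scene','scene4.png');s=arm.get_state();print(s['eef_pos'],s['force'])
a=cv2.imread('pics/scene4.png')[150:310,170:390]; cv2.imwrite('pics/scene4z.png',cv2.resize(a,None,fx=3.5,fy=3.5,interpolation=cv2.INTER_CUBIC))
E
```

```text
t: 6.6
eef_pos: [0.4378, 0.1951, 0.0255]
ee_rot: [2.443, 1.571, -2.31]
force: [-0.5, -0.6, 0.2]
width: 0.0002
[0.43777122 0.19511464 0.0255175 ] [-0.52911058 -0.59997973  0.20529664]
[0.43796674 0.19519766 0.02554239] [0.84692748 0.06217481 0.51011987]
```

View pics/scene4z.png

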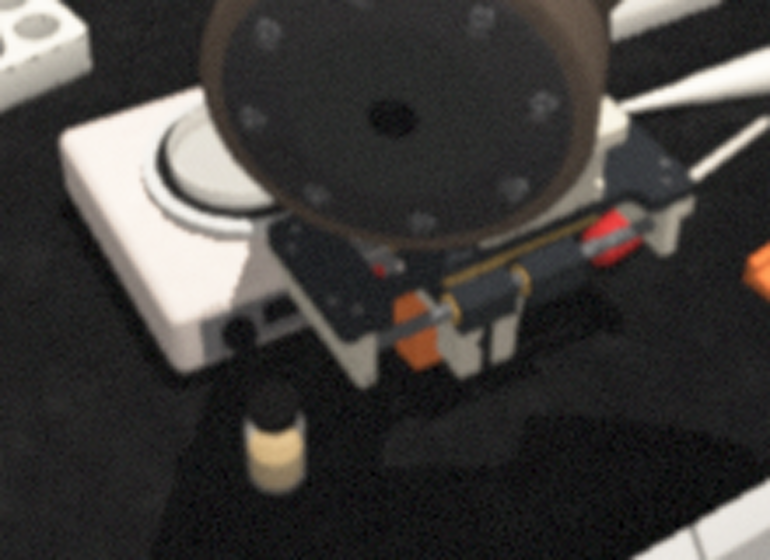

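Run:
```python
from h import *
f=grab('scene')
for n,p in dict(heelLtop=(.4473,.2215,.024),heelLbot=(.4473,.2215,0),heelR=(.4473,.1715,0),fFL=(.4473,.216,.008),fRL=(.428,.216,.008),fRR=(.428,.174,.008),ctr=(.428,.195,.008)).items():
    print(n,((proj(f,p)-[170,150])*3.5).round())
a=cv2.imread('pics/scene4.png')[225:265,270:330]; cv2.imwrite('pics/scene4y.png',cv2.resize(a,None,fx=12,fy=12,interpolation=cv2.INTER_CUBIC))
```

```text
heelLtop [419. 340.]
heelLbot [418. 371.]
heelR [497. 333.]
fFL [427. 357.]
fRL [448. 381.]
fRR [516. 348.]
ctr [483. 364.]
```

View pics/scene4y.png

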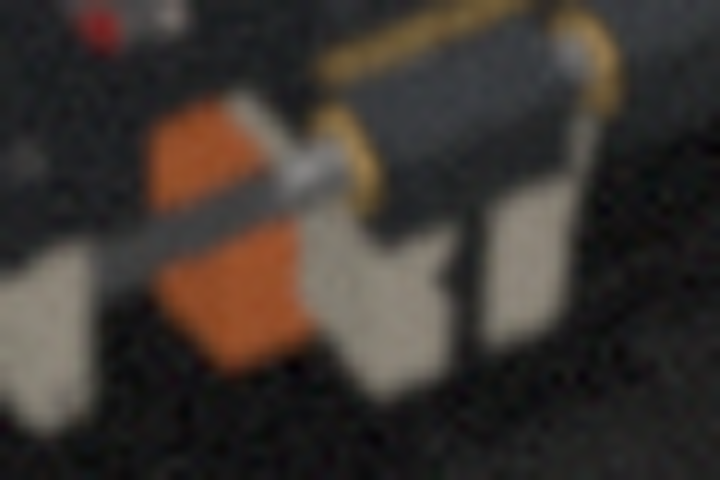

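The heel's corner sits within a pixel or so of where I predicted, at zoom (418,370), and the fingers bear near its middle. From here I'll push in fine steps and watch the force.

```bash
python3 -m handwheel '{"gripper":[-1,-1,-1,-1,-1],"travel":[[0.004,0,0],[0.008,0,0],[0.012,0,0],[0.016,0,0],[0.016,0,0]],"spin":[0,0,0,0,0]}' 10;  python3 -m handwheel '{"gripper":[-1,-1],"travel":[[0.004,0,0],[0.004,0,0]],"spin":[0,0]}'
```

```text
t: 7.2
eef_pos: [0.4458, 0.1953, 0.0256]
ee_rot: [-1.024, 1.571, 0.506]
force: [0.0, 0.0, -0.1]
width: 0.0003
t: 7.4
eef_pos: [0.4476, 0.1951, 0.0255]
ee_rot: [2.437, 1.571, -2.316]
force: [-0.1, 0.7, -0.2]
width: 0.0004
```

```bash
for i in 1; do python3 -m handwheel '{"gripper":[-1,-1],"travel":[[0.003,0,0],[0.003,0,0]],"spin":[0,0]}'; python3 -m handwheel '{"gripper":[-1,-1],"travel":[[0.003,0,0],[0.003,0,0]],"spin":[0,0]}'; done
```

```text
t: 7.6
eef_pos: [0.4485, 0.1948, 0.0255]
ee_rot: [2.179, 1.57, -2.573]
force: [-4.2, 0.3, 3.4]
width: 0.0003
t: 7.8
eef_pos: [0.4494, 0.1946, 0.0255]
ee_rot: [2.139, 1.569, -2.614]
force: [-8.8, 1.1, 7.3]
width: 0.0007
```

```bash
python3 -m handwheel '{"gripper":[-1,-1,-1],"travel":[[0.002,0,0],[0.002,0,0],[0.002,0,0]],"spin":[0,0,0]}'
python3 - <<'E'
from h import *
f=grab('scene','scene5.png');g=grab('top','top5.png');s=arm.get_state();print(s['eef_pos'],s['force'])
a=cv2.imread('pics/scene5.png')[170:290,170:350]; cv2.imwrite('pics/scene5z.png',cv2.resize(a,None,fx=4.4,fy=4.4,interpolation=cv2.INTER_CUBIC))
E
```

```text
t: 8.1
eef_pos: [0.4497, 0.1944, 0.0255]
ee_rot: [2.09, 1.568, -2.663]
force: [-12.6, 1.3, 10.5]
width: 0.0006
[0.44972905 0.19444305 0.02545735] [-11.81144202   3.16461219   9.87746085]
```

View pics/scene5z.png

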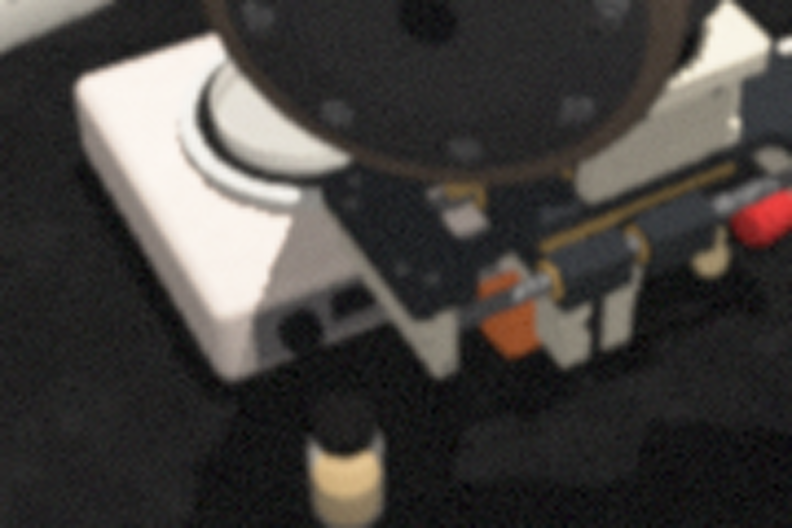

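Run:
```python
from h import *
g=grab('top')
f=grab('scene')
for n,p in dict(legL=(.49,.29,.05),).items(): print(proj(f,p))
# leg bottom pixel
z=lambda p:((p[0]+.5)/4.4-.5+170,(p[1]+.5)/4.4-.5+170)
for h in(.02,.04,.06,.0725): print(h,onz(f,z((442,378)),h).round(3))
a=cv2.imread('pics/top5.png')[110:300,190:370]; cv2.imwrite('pics/top5z.png',cv2.resize(a,None,fx=3.1,fy=3.1,interpolation=cv2.INTER_CUBIC))
# phase-correlate the shaker's far-left part between start and now
A=cv2.imread('pics/top0.png',0)[120:190,208:270].astype('f');B=cv2.imread('pics/top5.png',0)[120:190,208:270].astype('f')
print('shift px',cv2.phaseCorrelate(A,B))
```

```text
[243.1100618  237.24503445]
0.02 [0.452 0.259 0.02 ]
0.04 [0.437 0.268 0.04 ]
0.06 [0.422 0.277 0.06 ]
0.0725 [0.413 0.282 0.073]
shift px ((-0.04359304188514557, 0.05284408944303465), 1.0099366502836347)
```

View pics/top5z.png

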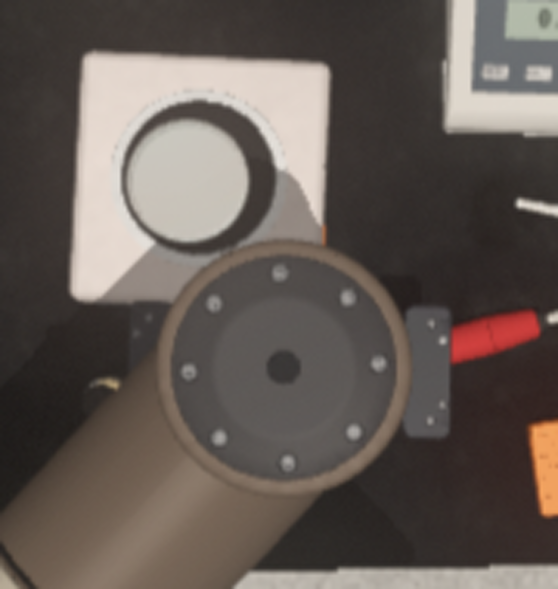

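The shaker hasn't moved (0.05 px), and the gripper body is clear of it, so the only contact is finger on heel. There is an upward friction load on the finger, so I'll relieve it by raising 1 mm.

```bash
python3 -m handwheel '{"gripper":[-1,-1],"travel":[[0,0,0.002],[0,0,0.002]],"spin":[0,0]}';python3 -m handwheel '{"gripper":[-1,-1],"travel":[[0,0,0.002],[0,0,0.002]],"spin":[0,0]}'
```

```text
t: 8.5
eef_pos: [0.4497, 0.1943, 0.0258]
ee_rot: [2.113, 1.568, -2.641]
force: [-6.9, 1.9, -2.8]
width: 0.0007
t: 8.7
eef_pos: [0.4498, 0.1941, 0.0267]
ee_rot: [2.179, 1.567, -2.575]
force: [-6.2, 1.3, -3.4]
width: 0.0002
```

```bash
python3 -m handwheel '{"gripper":[-1,-1,-1],"travel":[[0.002,0,-0.001],[0.004,0,-0.001],[0.004,0,-0.001]],"spin":[0,0,0]}'
```

```text
t: 9.0
eef_pos: [0.4507, 0.1938, 0.0264]
ee_rot: [2.128, 1.565, -2.626]
force: [-15.0, 2.9, 5.7]
width: 0.0008
```

```bash
python3 -m handwheel '{"gripper":[-1,-1,-1,-1,-1,-1],"travel":[[-0.01,0,-0.002],[-0.03,0,0],[-0.06,0,0],[-0.1,0,0],[-0.15,0,0],[-0.15,0,0]],"spin":[0,0,0,0,0,0]}'
python3 - <<'E'
from h import *
f=grab('scene','scene6.png');g=grab('top','top6.png')
a=cv2.imread('pics/scene6.png')[170:290,170:350]; cv2.imwrite('pics/scene6z.png',cv2.resize(a,None,fx=4.4,fy=4.4,interpolation=cv2.INTER_CUBIC))
A=cv2.imread('pics/top0.png',0)[120:190,208:270].astype('f');B=cv2.imread('pics/top6.png',0)[120:190,208:270].astype('f')
print('shift px',cv2.phaseCorrelate(A,B))
A=cv2.imread('pics/scene0.png',0)[160:230,180:230].astype('f');B=cv2.imread('pics/scene6.png',0)[160:230,180:230].astype('f')
print('shift px',cv2.phaseCorrelate(A,B))
E
```

```text
t: 9.6
eef_pos: [0.3761, 0.1942, 0.0271]
ee_rot: [2.095, 1.57, -2.658]
force: [-1.0, 0.9, 1.0]
width: 0.0004
shift px ((0.001838193372186936, -0.10014094978340893), 1.0138972161544695)
shift px ((-0.0014642311210337766, 0.009270158218257052), 1.0085996246337892)
```

View pics/scene6z.png

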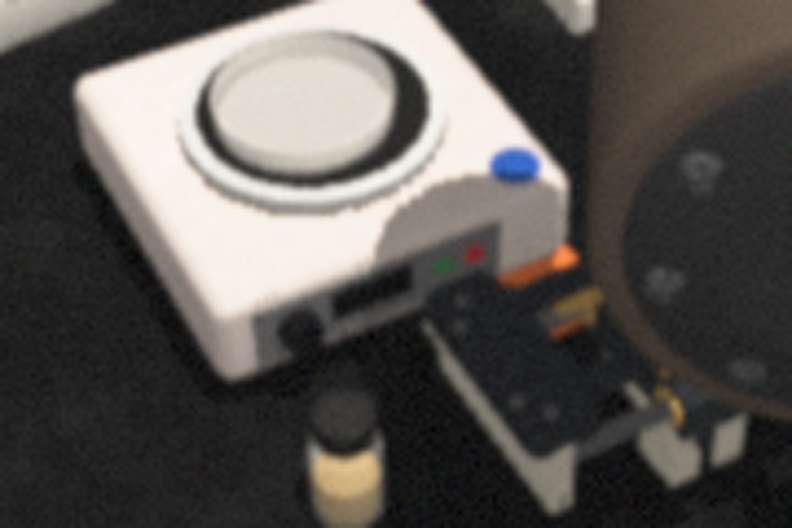

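```bash
python3 -c "
import cv2
a=cv2.imread('pics/top6.png')[110:300,190:370]; cv2.imwrite('pics/top6z.png',cv2.resize(a,None,fx=3.1,fy=3.1,interpolation=cv2.INTER_CUBIC))"
```

```text
(no output)
```

View pics/top6z.png

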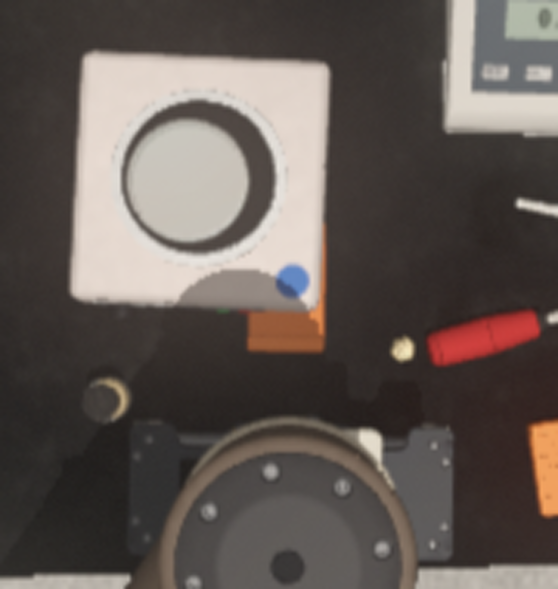

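```bash
python3 -m handwheel '{"gripper":[-1,-1,-1,-1,-1,-1],"travel":[[0,0,0.09],[0,0,0.16],[0.09,-0.004,0.16],[0.18,-0.006,0.16],[0.252,-0.006,0.16],[0.252,-0.006,0.16]],"spin":[0,0,0,0,0,0]}'
python3 - <<'E'
from h import *
g=grab('top')
f=grab('scene','scene7.png')
a=cv2.imread('pics/scene7.png')[150:290,170:350]; cv2.imwrite('pics/scene7z.png',cv2.resize(a,None,fx=4.2,fy=4.2,interpolation=cv2.INTER_CUBIC))
z=lambda p:((p[0]+.5)/3.1-.5+190,(p[1]+.5)/3.1-.5+110)
for p in[(248,353),(325,350)]: print(onz(g,z(p),.024).round(4))
E
```

```text
t: 10.3
eef_pos: [0.5093, 0.1925, 0.107]
ee_rot: [-1.302, 1.568, 0.226]
force: [-1.1, -0.3, -0.6]
width: 0.0003
[0.4597 0.2213 0.024 ]
[0.4607 0.1707 0.024 ]
```

View pics/scene7z.png

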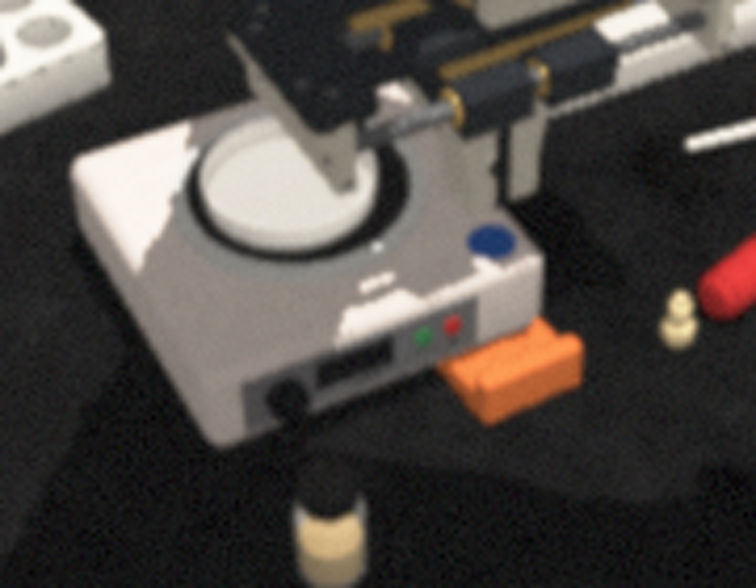

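The heel is measured at x = 0.460, 48 mm short of the stud, and it is square and centred. Now I'll go down over the blue spot.

```bash
python3 -m handwheel '{"gripper":[-1,-1,-1,-1],"travel":[[-0.012,-0.002,0],[-0.012,-0.002,-0.025],[-0.012,-0.002,-0.046],[-0.012,-0.002,-0.046]],"spin":[0,0,0,0]}'; python3 -m handwheel '{"gripper":[-1,-1,-1],"travel":[[0,0,-0.005],[0,0,-0.01],[0,0,-0.01]],"spin":[0,0,0]}'
```

```text
t: 10.8
eef_pos: [0.497, 0.1906, 0.0823]
ee_rot: [2.227, 1.568, -2.525]
force: [0.2, -0.1, 0.1]
width: 0.0006
t: 11.1
eef_pos: [0.4987, 0.1914, 0.0794]
ee_rot: [-0.978, 1.57, 0.553]
force: [-0.4, 1.0, 0.8]
width: 0.0005
```

```bash
python3 -m handwheel '{"gripper":[-1,-1,-1],"travel":[[0.008,0,0],[0.008,0,-0.003],[0.008,0,-0.003]],"spin":[0,0,0]}'; python3 -m handwheel '{"gripper":[-1,-1],"travel":[[0,0,-0.002],[0,0,-0.002]],"spin":[0,0]}'
```

```text
t: 11.4
eef_pos: [0.5026, 0.1911, 0.079]
ee_rot: [-2.505, 1.571, -0.974]
force: [-8.7, -1.3, 18.3]
width: 0.0008
t: 11.6
eef_pos: [0.5026, 0.191, 0.0788]
ee_rot: [-1.898, 1.57, -0.367]
force: [-11.9, -2.5, 26.3]
width: 0.0005
```

```bash
python3 -m handwheel '{"gripper":[-1,-1,-1],"travel":[[-0.003,0,0.003],[-0.003,0,0.003],[-0.003,0,0.003]],"spin":[0,0,0]}'
python3 - <<'E'
from h import *
f=grab('scene','scene8.png');s=arm.get_state();print(s['eef_pos'],s['force'])
a=cv2.imread('pics/scene8.png')[150:290,170:350]; cv2.imwrite('pics/scene8z.png',cv2.resize(a,None,fx=4.2,fy=4.2,interpolation=cv2.INTER_CUBIC))
E
```

```text
t: 11.9
eef_pos: [0.5018, 0.1915, 0.0792]
ee_rot: [-1.096, 1.569, 0.435]
force: [-4.2, -0.7, 12.2]
width: 0.0002
[0.50179899 0.19148811 0.07921051] [-4.16837526 -0.11740794 13.34053362]
```

View pics/scene8z.png

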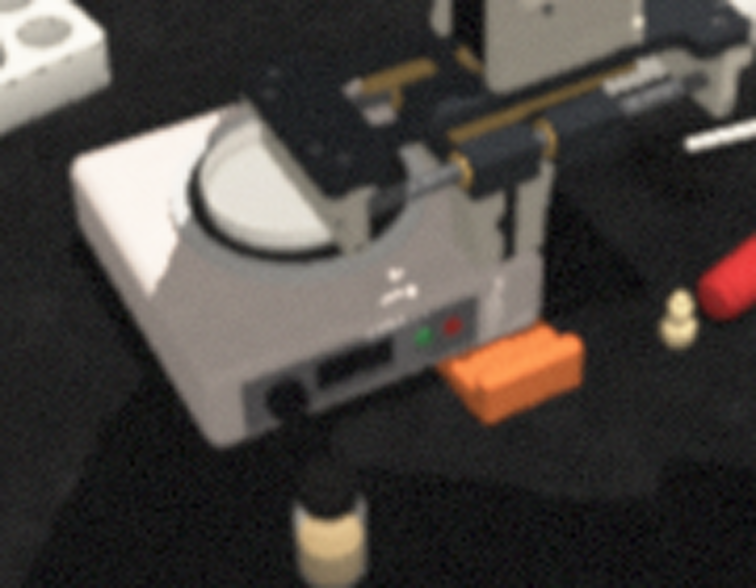

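Under about 13 N the housing stays level; the picture shows no gap or shift at the corner, and the shim is unchanged at (510,370). I'll hold, then lift off.

```bash
python3 -m handwheel '{"gripper":[-1,-1,-1,-1,-1],"travel":[[0,0,0],[0,0,0],[0,0,0],[0,0,0],[0,0,0]],"spin":[0,0,0,0,0]}'; python3 -m handwheel '{"gripper":[-1,-1,-1,-1,-1,-1,-1],"travel":[[0,0,0.004],[0,0,0.03],[0,0,0.08],[-0.08,0.004,0.08],[-0.17,0.008,0.08],[-0.26,0.008,0.08],[-0.26,0.008,0.08]],"spin":[0,0,0,0,0,0,0]}';python3 - <<'E'
from h import *
f=grab('scene','scene9.png');g=grab('top','top9.png');s=arm.get_state();print(s['eef_pos'],s['force'])
for n,r in(('top',(120,190,208,270)),('scene',(160,215,180,240))):
    A,B=[cv2.imread(f'pics/{n}{k}.png',0)[r[0]:r[1],r[2]:r[3]].astype('f') for k in(0,9)]; print(n,cv2.phaseCorrelate(A,B))
a=cv2.imread('pics/scene9.png')[150:290,170:350]; cv2.imwrite('pics/scene9z.png',cv2.resize(a,None,fx=4.2,fy=4.2,interpolation=cv2.INTER_CUBIC))
E
```

```text
t: 12.45
eef_pos: [0.5018, 0.1915, 0.0792]
ee_rot: [-1.114, 1.569, 0.417]
force: [-4.2, -0.0, 12.4]
width: 0.0005
t: 13.15
eef_pos: [0.3669, 0.1937, 0.1177]
ee_rot: [1.806, 1.569, -2.945]
force: [0.1, -0.2, -0.9]
width: 0.0001
[0.37066214 0.19569561 0.11850676] [ 0.00375252  0.90101208 -0.65402611]
top ((-0.012296272757495785, -0.0814569529808864), 1.0171327518506184)
scene ((0.005444034504499484, -0.04946006681191761), 0.989473848077986)
```

View pics/scene9z.png

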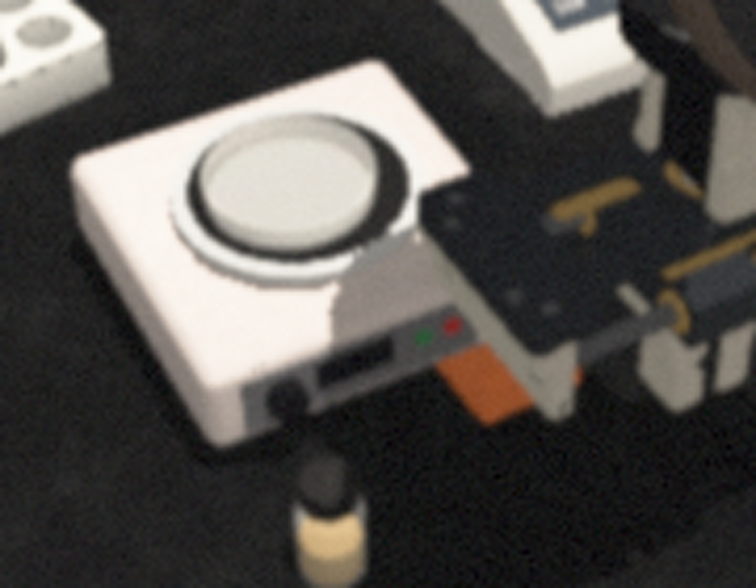

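The shim, shaker, dish and vial are unchanged. I'll re-check that it's snug with a gentle push on the heel, which should meet resistance at TCP x ≈ 0.45.

```bash
python3 -m handwheel '{"gripper":[-1,-1,-1,-1,-1,-1,-1,-1],"travel":[[0,-0.002,-0.09],[0,-0.002,-0.182],[0.03,-0.002,-0.182],[0.07,-0.002,-0.182],[0.11,-0.002,-0.182],[0.13,-0.002,-0.182],[0.145,-0.002,-0.182],[0.145,-0.002,-0.182]],"spin":[0,0,0,0,0,0,0,0]}'; python3 -m handwheel '{"gripper":[-1,-1,-1],"travel":[[0.004,0,0],[0.008,0,0],[0.008,0,0]],"spin":[0,0,0]}'
```

```text
t: 14.05
eef_pos: [0.4443, 0.194, 0.0268]
ee_rot: [2.879, 1.571, -1.875]
force: [-0.4, -0.8, -0.4]
width: 0.0002
t: 14.35
eef_pos: [0.4474, 0.1943, 0.0273]
ee_rot: [-0.769, 1.57, 0.761]
force: [0.1, -0.1, -0.1]
width: 0.0005
```

```bash
python3 -m handwheel '{"gripper":[-1,-1,-1],"travel":[[0.003,0,0],[0.006,0,0],[0.006,0,0]],"spin":[0,0,0]}'; python3 -m handwheel '{"gripper":[-1,-1],"travel":[[0.002,0,0],[0.002,0,0]],"spin":[0,0]}'
```

```text
t: 14.65
eef_pos: [0.4504, 0.1942, 0.0271]
ee_rot: [1.459, 1.571, 2.989]
force: [-0.8, -0.2, 0.3]
width: 0.0004
t: 14.85
eef_pos: [0.4505, 0.1941, 0.027]
ee_rot: [1.798, 1.569, -2.955]
force: [-7.9, 3.1, 5.4]
width: 0.0004
```

```bash
python3 -m handwheel '{"gripper":[-1,-1],"travel":[[0.001,0,0.001],[0.001,0,0.001]],"spin":[0,0]}'; python3 -m handwheel '{"gripper":[-1,-1,-1,-1,-1,-1,-1,-1],"travel":[[-0.004,0,0],[-0.03,0,0],[-0.08,0,0],[-0.15,0,0],[-0.15,0,0.08],[-0.15,0,0.18],[-0.15,-0.1,0.28],[-0.15,-0.2,0.3]],"spin":[0,0,0,0,0,0,0,0]}'; python3 -m handwheel '{"gripper":[-1,-1,-1,-1,-1,-1,-1],"travel":[[0.02,-0.08,0],[0.04,-0.18,0],[0.04,-0.28,0],[0.04,-0.38,0],[0.04,-0.46,0],[0.04,-0.5,0],[0.04,-0.5,0]],"spin":[0,0,0,0,0,0,0]}'
python3 - <<'E'
from h import *
f=grab('scene','scene10.png');g=grab('top','top10.png');s=arm.get_state();print(s['eef_pos'],s['force'],abs(s['qd']).max())
for n,r in(('top',(120,205,208,270)),('scene',(160,250,180,300))):
    A,B=[cv2.imread(f'pics/{n}{k}.png',0)[r[0]:r[1],r[2]:r[3]].astype('f') for k in(0,10)]; print(n,cv2.phaseCorrelate(A,B))
a=cv2.imread('pics/top10.png')[110:280,190:370]; cv2.imwrite('pics/top10z.png',cv2.resize(a,None,fx=3.4,fy=3.4,interpolation=cv2.INTER_CUBIC))
E
```

```text
t: 15.05
eef_pos: [0.4506, 0.1937, 0.0271]
ee_rot: [2.007, 1.568, -2.746]
force: [-7.3, 2.7, 2.0]
width: 0.0004
t: 15.85
eef_pos: [0.3778, 0.1131, 0.174]
ee_rot: [-0.895, 1.565, 0.639]
force: [1.8, -0.9, -0.9]
width: 0.0008
t: 16.55
eef_pos: [0.396, -0.1398, 0.1704]
ee_rot: [2.194, 1.57, -2.562]
force: [0.4, 0.9, 0.2]
width: 0.0002
[ 0.39633748 -0.1381162   0.17052518] [-0.39368507 -0.05997699 -0.55882705] 0.02868705108007271
top ((0.015316466073301171, -0.12014021494852045), 1.0012700746456782)
scene ((-0.06424372454645777, -0.15555365675189847), 0.893314834524084)
```

View pics/scene10.png

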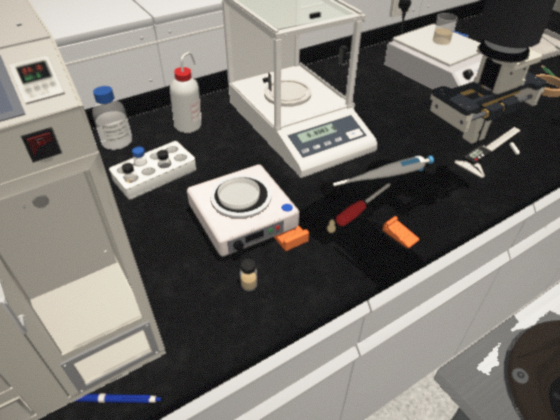

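View pics/top10z.png

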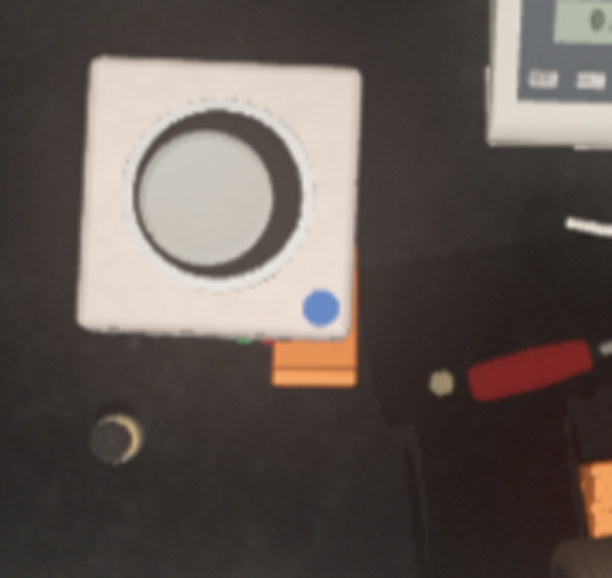

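Everything is in place and the arm is clear and at rest, so I'm handing the job in.

```bash
python3 -c "
from station import arm
s=arm.get_state();print(s['t'],s['force']);print(arm.job_done())"
```

```text
16.65 [-0.39368507 -0.05997699 -0.55882705]
the job is handed in; nothing more can be done
None
```

I pushed the full-size shim heel-first with closed fingers until it was snug under the stud. I then pressed the blue spot, retreated clear and handed the job in at 16.65 s; no verdict was given.

**Shim:** The heel's rear face ended at x ≈ 0.460, about 48 mm from the stud and centred on it. I pushed it again gently after the press. It met resistance at the same place (TCP x ≈ 0.4505, 7–8 N), so it was still snug.

**Press:** I held 12–13 N for about 0.8 s, and the fingertip height stayed steady at 79 mm, so the corner did not rock.

**Surroundings:** Compared with the first pictures, the shaker shifted less than 0.2 px. By eye, the dish, vial and fitting were where they started, and the robot touched nothing at the end.

**Forces over the stated ranges:** The heel push peaked at about 15 N sideways, against the stated 3–10 N, and pressed the heel down with up to about 10 N. The press on the spot briefly reached 26 N down with 12 N sideways, against 8–15 N, before I eased it. No movement of the shaker or shim showed in the pictures. I could not measure the load the shim carries; I inferred it from the second push and the press.

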